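# Pack the incubated blood tubes and hang the carrier for the courier

### The job

The blood tubes have finished warming: first slide the incubator's power switch over to off (the red dot), then move every tube from the incubator into the holes of the tube carrier, pushed right down, while the carrier stands on the counter. Hang the loaded carrier by its handle bar on both prongs of the double hook on the rail, and put the blue cover squarely back over the empty incubator block so that it sits flat. Leave the other things on the counter where they are.

Things in the scene. Friction and masses are not known exactly. Their poses are not given: they have to be found in the camera images.
- switch_ridge (a point): Orange ridge of the incubator's flush slide power switch: 5 mm thick (x), 14 mm wide (y), 6 mm proud of the flat top of the control strip. The point is the ridge's centre, 3 mm above that top, which is 80 mm above the counter. It slides along the incubator's x: +x, to the red dot, is off; -x, to the green dot, is on.
- switch (a joint): Travel of the slide switch in m: 0 = on (green-dot end), 0.012 = off (red-dot end, +x of the incubator). An over-centre detent holds it at either end with about 3 N; pushed past mid-travel it snaps home by itself; hard stops at both ends.
- incubator: Dry-block tube incubator, a white box 120 x 200 x 80 mm (x, y, z) fixed to the counter; origin at the centre of its underside, z up. An aluminium block with the wells stands 12 mm proud of its top; the control strip with the slide switch is at its +y end, the switch's mid-travel at x = 0, y = +72 mm.
- block_top (a point): Centre of the top face of the incubator's aluminium block, 88 x 130 mm (x, y), 92 mm above the counter and 12 mm above the box's top; at x = 0, y = -25 mm of the incubator; same axes. Six wells of 15 mm bore, 62 mm deep, at x = -22, +22 mm and y = -44, 0, +44 mm from this point.
- carrier_bar (a point): Tube carrier, loose, about 0.42 kg empty: white body with a fixed red carrying handle. The point is the centre of the handle's bar, 170 mm above the carrier's underside. The bar runs along y, 14 x 14 mm in section, 128 mm clear between its end uprights, which are 26 mm wide in x.
- carrier_top (a point): Centre of the top face of the carrier's white body, 140 x 150 x 45 mm (x, y, z), 45 mm above its underside and 125 mm below the bar; same axes. Six vertical holes of 16 mm bore, 39 mm deep, at x = -52, +52 mm and y = -44, 0, +44 mm from this point; all empty at the start.
- hook_rest (a point): Double hook: two prongs of 8 mm steel rod at y = -40 and +40 mm from this point, each a U cradle open upwards: floor 44 mm long in x, both ends sloping up; free tips (black balls) on the -x side, tops 20 mm above the point. The point is midway between them, level with the top of the floors, 235 mm above the counter. A hung bar lies along y on both floors, its centre 7 mm above the point.
- rail: Steel equipment rail with the double hook clamped at its middle, fixed to the counter. Origin on the counter straight below hook_rest, same axes. The rail runs along y, 420 mm long, at x = +96 mm, its top 266 mm above the counter, on two posts at x = +110 mm, y = -190 and +190 mm.
- cover_knob (a point): Blue lift-off cover of the incubator's block, loose, 0.16 kg: an upturned tray 106 x 148 mm outside, 98 x 140 mm inside, skirt 16 mm deep, with a black knob 22 mm in diameter, 46 mm high. The point is the knob's centre, 43 mm above the skirt's lower edge; long side along y. In place the skirt stands on the incubator's top around the block (either way round), the knob's centre 31 mm above block_top.
- tube0_mid (a point): Capped blood sample tube, 110 mm long over all, 13 mm in diameter, dark red with a white label band; purple cap 16 mm in diameter on its top 22 mm; bottom end flat and tapered to 9 mm; 18 g. The point is its centre, 55 mm from either end; z towards the cap. It starts upright in a well of the incubator, resting on the well's floor. May be absent.
- tube1_mid (a point): Capped blood sample tube, 110 mm long over all, 13 mm in diameter, dark red with a white label band; purple cap 16 mm in diameter on its top 22 mm; bottom end flat and tapered to 9 mm; 18 g. The point is its centre, 55 mm from either end; z towards the cap. It starts upright in a well of the incubator, resting on the well's floor. May be absent.
- tube2_mid (a point): Capped blood sample tube, 110 mm long over all, 13 mm in diameter, dark red with a white label band; purple cap 16 mm in diameter on its top 22 mm; bottom end flat and tapered to 9 mm; 18 g. The point is its centre, 55 mm from either end; z towards the cap. It starts upright in a well of the incubator, resting on the well's floor. May be absent.
- tube3_mid (a point): Capped blood sample tube, 110 mm long over all, 13 mm in diameter, dark red with a white label band; purple cap 16 mm in diameter on its top 22 mm; bottom end flat and tapered to 9 mm; 18 g. The point is its centre, 55 mm from either end; z towards the cap. It starts upright in a well of the incubator, resting on the well's floor. May be absent.
- tube4_mid (a point): Capped blood sample tube, 110 mm long over all, 13 mm in diameter, dark red with a white label band; purple cap 16 mm in diameter on its top 22 mm; bottom end flat and tapered to 9 mm; 18 g. The point is its centre, 55 mm from either end; z towards the cap. It starts upright in a well of the incubator, resting on the well's floor. May be absent.
- sanitizer: Sanitizer bottle, 60 mm in diameter, 150 mm high, standing; origin at the centre of its underside. A bystander: leave it where it is.
- tape: Roll of white tape, 90 mm in diameter, 24 mm high, lying flat; origin at the centre of its underside. A bystander: leave it where it is.
- marker: Blue marker pen, 14 mm thick, 134 mm long, lying; origin at the centre of its underside. A bystander: leave it where it is.
- scanner: Black barcode scanner about 160 x 62 mm, 36 mm high, lying; origin at the centre of its underside. A bystander: leave it where it is.
- swabs: Green box of swabs 75 x 120 x 45 mm; origin at the centre of its underside. A bystander: leave it where it is.
- gallipot: Small steel bowl, 70 mm in diameter, 40 mm high; origin at the centre of its underside. A bystander: leave it where it is.

How it is judged:
By the outcome, as a careful person would: the job done as asked, in the order asked, and still so for the second after the job is handed in, with the robot touching nothing.
Of tube0, tube1, tube2, tube3, tube4 only 3 to 5 are there at a start; the rules pass over those that are not, and their reading is None.
At some moment in a run one of cover, carrier may be knocked a few centimetres aside while the robot is not near it.
It also fails if it takes over 210 s, if anything falls off the work surface, if the arm or the gripper's body presses on something with over 40 N, if the wrist force passes 120 N, or if a joint passes its speed limit or range.

### The arm

A 6-joint arm with a two-finger parallel gripper is mounted at the origin on the work surface. World frame = base frame: x ahead of the robot, y to its left, z up, the work surface at z = 0. Lengths are in m, angles in rad, forces in N, time in s.
With the tool pointing down it reaches from about 0.275 to 0.725 m from the base axis. Payload 15.9 kg.
Tool frame: the origin (TCP) lies at the very end of the fingers, on their centre line; the grasp point (between the pads) lies 19 mm behind it; z points along the fingers, y is the line along which they close (so a half turn about z gives the same grasp; the last joint's range is limited). The gripper opens to 85 mm and grips with 20 to 120 N. Pads are 22 mm wide; open, the fingers measure 114 mm over their backs; the gripper's body (76 mm by 85 mm) begins 54 mm behind the grasp point. The pads swing forward as they close: fully open they stand 13 mm farther back than shut.
Start: joints at [-1.281, 0.213, -0.034, 1.323, 0, 1.571], TCP at [0.143, -0.479, 0.231] pointing down, gripper open.
Joint ranges: [-2.98, 2.98], [-0.74, 1.72], [-1.14, 1.35], [-2.1, 2.04], [-1.57, 1.44], [-3.14, 3.14]. Speed limits (rad/s): [1.89, 1.89, 2.39, 2.57, 3.14, 3.14].

### API

Orientations are given as [roll, pitch, yaw] about the fixed x, y, z axes, in that order (R = Rz(yaw) Ry(pitch) Rx(roll)).
In Python, from rig import status, imaging, job_done gives the robot as it stands.
- The arm moves only by the tool carry_out, never from a script. Its argument "steps" is a list of rows, each a list of 7 numbers: the shift along the world's x, y, z each as a share of 0.04 m, from -1 to 1, then the turn, a rotation vector about the world's x, y, z each as a share of 30 degrees, from -1 to 1, then the closure, from -1 (fully open) to 1 (shut). A call has exactly 8 rows; each row shifts and turns the commanded pose from where the row before left it; what a row does not reach is not made up. A row lasts 1/8 s, in which the tool goes at most 62.5 mm and 10.7 degrees, less where a joint would pass 70% of its speed; a pose out of reach is approached as far as the arm can. A call with a number of a shift or a turn outside -1 to 1 is refused whole. A call with a gripper value outside its range is refused whole. The fingers move at their own pace and stop on an object; the grip force is fixed at half the most. Time passes only in rows, so rows that do not move let the fingers close, or fill a call up. It gives the time, the measured TCP pose, the force and the opening at its end, in the units of the state.
- status.get_state(): the state, without advancing time (a new reading comes with each control period).
- imaging.read_camera(name): name is "scene" or "top" or "wrist"; returns the picture (420x560x3 uint8, red, green, blue); there is no depth.
- imaging.get_calibration(name): a dict with "K" (3x3 intrinsics, pixels), "view" (4x4, takes a point from world to camera coordinates). Camera axes: x right, y down, z forward; pixel columns grow to the right and rows downward; lengths in m; the calibration is good to about 2 mm. A picture is of the moment at which its call begins: read the wrist's pose just before it. get_calibration takes no time and is no camera call; for the wrist camera it gives the pose at the moment of the call.
- job_done(): hands the job in, once; it reports no verdict.
The state is a dict: "t": time; "q": joint angles; "qd": joint speeds; "tau": joint torques, N m; "position": TCP position; "tcp_rot": TCP orientation; "contact_force": force on the tool from outside, world axes, zero at the start; "torque": the same for the moment, N m; "finger_gap": finger opening in m.
Only numpy, scipy, OpenCV 4.12 (cv2) and the standard library are available. Lean on these libraries where they do the work, as an engineer would, in place of code of your own. Each camera call takes 0.05 s, during which the arm holds its last target. There are 200 camera calls.

## Working session

There is one attempt and no reset: what is moved stays moved. The work goes in short steps, Python scripts to look and compute and a tool call to move; the robot and the scene stay as the last step left them, time stands still between calls to the robot, and variables do not carry over. Pictures are saved under pics/ and viewed, on a budget of 14 in all, crops included, one or two more only if the job needs it, and the job is handed in when it is done.

Besides the shell and the picture viewer there is one more tool, called by a JSON object that holds its "fn" and its "kwargs". carry_out: Moves the arm, as the interface text tells. Its arguments: {"type":"object","properties":{"steps":{"type":"array"}},"required":["steps"]}

```bash
mkdir -p pics; ls; cat > h.py <<'E'
import numpy as np, cv2, json
from rig import status, imaging
def snap(name, fn, crop=None, scale=1):
    c=imaging.get_calibration(name); im=np.array(imaging.read_camera(name))[:,:,::-1]
    np.savez('pics/'+fn+'.npz',K=c['K'],view=c['view'],im=im)
    o=im
    if crop: x0,y0,x1,y1=crop; o=im[y0:y1,x0:x1]
    if scale!=1: o=cv2.resize(o,None,fx=scale,fy=scale,interpolation=cv2.INTER_CUBIC)
    cv2.imwrite('pics/'+fn+'.png',o); return c,im
def ray(c,uv,z):
    K=np.array(c['K']);V=np.array(c['view']);R=V[:3,:3];t=V[:3,3]
    o=-R.T@t; d=R.T@np.linalg.solve(K,[uv[0],uv[1],1.])
    return o+d*(z-o[2])/d[2]
def proj(c,p):
    K=np.array(c['K']);V=np.array(c['view']);q=K@(V[:3,:3]@np.array(p)+V[:3,3]);return q[:2]/q[2]
def st():
    s=status.get_state(); print({k:np.round(s[k],4).tolist() for k in('t','q','position','tcp_rot','contact_force','finger_gap')}); return s
E
python3 - <<'E'
from h import *
st()
for n in('scene','top'):
    c,im=snap(n,n+'0'); V=np.array(c['view']); print(n,np.round(c['K'],1).tolist(),np.round(-V[:3,:3].T@V[:3,3],3),np.round(V[:3,:3],2).tolist())
a=cv2.imread('pics/scene0.png');b=cv2.imread('pics/top0.png')
cv2.imwrite('pics/scene0b.png',cv2.resize(a,(800,600)));cv2.imwrite('pics/top0b.png',cv2.resize(b,(800,600),interpolation=cv2.INTER_CUBIC))
E
```

```text
pics
{'t': 0.0, 'q': [-1.281, 0.2133, -0.035, 1.3235, -0.0, 1.5708], 'position': [0.1428, -0.4788, 0.2308], 'tcp_rot': [-3.1405, 0.0, 0.2898], 'contact_force': [-0.2727, -0.5451, -0.12], 'finger_gap': 0.0854}
scene [[396.6, 0.0, 273.2], [0.0, 396.6, 206.9], [0.0, 0.0, 1.0]] [ 1.306 -0.176  1.031] [[0.22, 0.97, 0.01], [0.72, -0.16, -0.67], [-0.65, 0.16, -0.74]]
top [[464.0, 0.0, 271.5], [0.0, 464.0, 205.9], [0.0, 0.0, 1.0]] [0.246 0.02  1.866] [[0.02, -1.0, 0.02], [-0.99, -0.02, -0.15], [0.15, -0.02, -0.99]]
```

View pics/top0b.png

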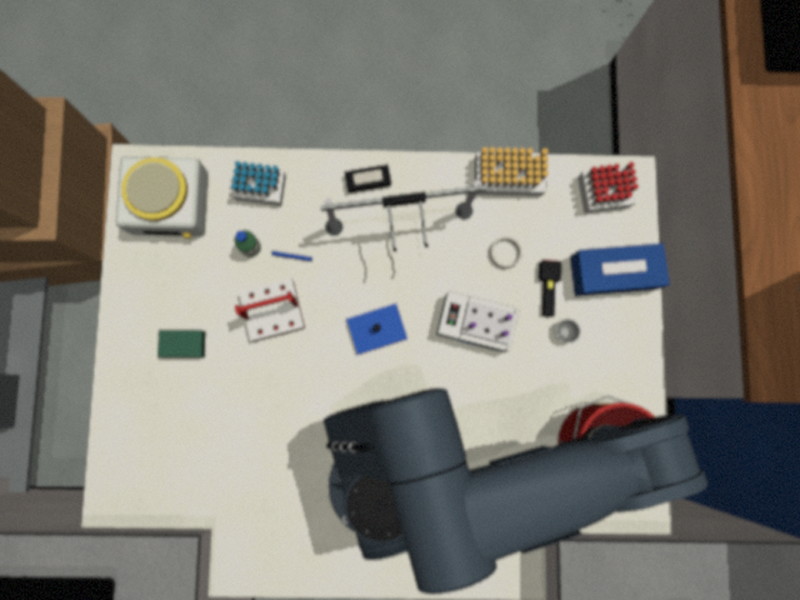

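View pics/scene0b.png

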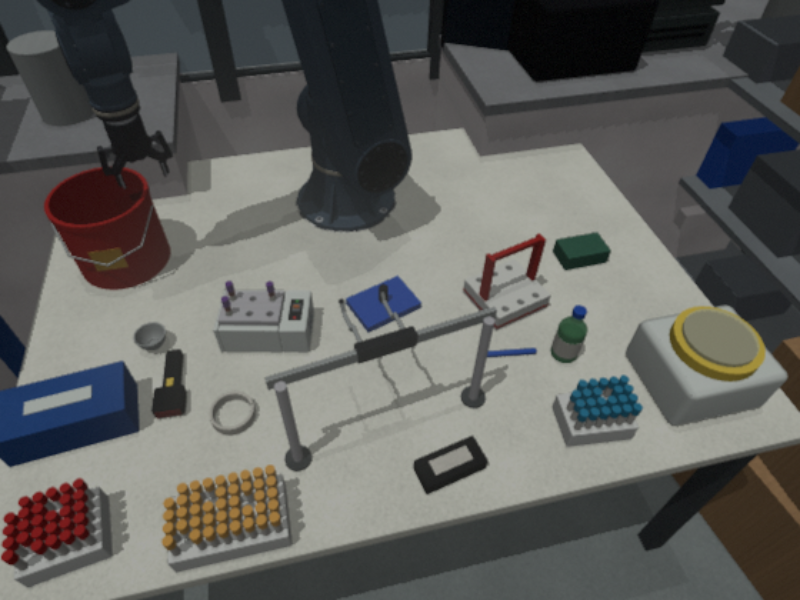

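Top view (800x600 px): incubator at about (478,320) with the switch strip on its left and three tubes visible. The cover is at (377,329), the carrier at (270,311), and the hook prongs at (395,248) and (425,244). I'll enlarge this for measuring.

```bash
python3 - <<'E'
from h import *
im=np.load('pics/top0.npz')['im']
a=cv2.resize(im[125:255,160:370],None,fx=3.8,fy=3.8,interpolation=cv2.INTER_CUBIC); cv2.imwrite('pics/topc.png',a); print(a.shape)
E
```

```text
(494, 798, 3)
```

View pics/topc.png

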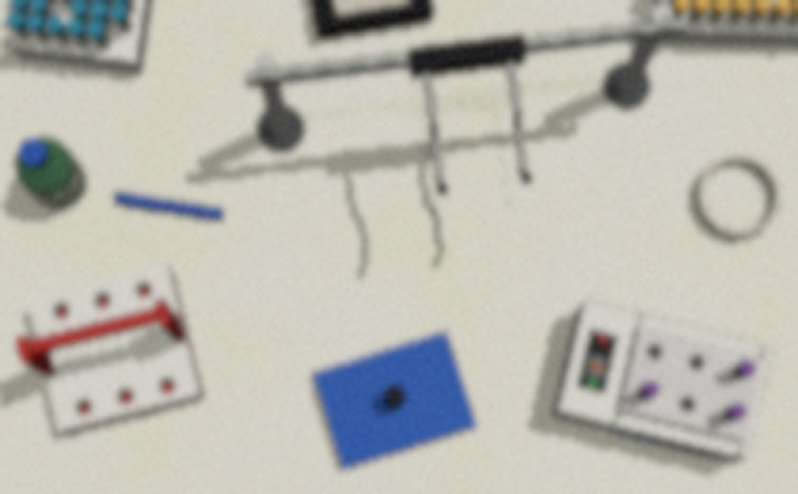

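Crop: three tube caps at (740,371), (645,393) and (733,413), empty wells at (655,352), (697,362) and (687,404), and the red dot of the switch at (603,341). The carrier holes, cover corners and hook tips are all readable, so I'll compute positions.

```bash
cat > m0.py <<'E'
from h import *
d=np.load('pics/top0.npz'); c={'K':d['K'],'view':d['view']}
def P(u,v,z): return ray(c,(u/3.8+160-.37,v/3.8+125-.37),z)
def fit(L,W):
    L=np.array(L,float);W=np.array(W)[:,:2];lc=L.mean(0);wc=W.mean(0)
    A=L-lc;B=W-wc; th=np.arctan2((A[:,0]*B[:,1]-A[:,1]*B[:,0]).sum(),(A*B).sum())
    R=np.array([[np.cos(th),-np.sin(th)],[np.sin(th),np.cos(th)]]); o=wc-R@lc
    print('o',o.round(4),'yaw',round(np.degrees(th),2),'res mm',((B-A@R.T)*1e3).round(1).tolist()); return o,th
# wells (empty) & block corners, z .092
fit([(22,44),(22,0),(-22,0)]and[(.022,.044),(.022,0),(-.022,0)],[P(655,352,.092),P(697,362,.092),P(687,404,.092)])
fit([(.022,-.044),(-.022,.044),(-.022,-.044)],[P(743,369,.14),P(648,391,.14),P(736,411,.14)])
# carrier
fit([(.052,.044),(.052,0),(.052,-.044),(-.052,.044),(-.052,0),(-.052,-.044)],[P(u,v,.045) for u,v in((62,311),(103,300),(144,290),(84,407),(126,397),(168,386))])
fit([(.053,.074),(.053,-.074),(-.053,-.074),(-.053,.074)],[P(u,v,.02) for u,v in((314,373),(445,334),(474,428),(341,467))])
print('knob',P(393,398,.044))
for p in((442,189),(526,178)): print('tip',P(*p,.251))
print('clamp',P(410,62,.266),P(524,50,.266)); print('rail',P(255,78,.266),P(660,32,.266))
E
python3 m0.py
```

```text
o [ 0.4421 -0.2852] yaw -13.25 res mm [[-0.3, -0.2], [0.3, -0.1], [0.1, 0.3]]
o [ 0.4402 -0.2809] yaw -12.04 res mm [[-0.8, 0.9], [0.4, -0.1], [0.5, -0.9]]
o [0.473  0.3075] yaw 15.55 res mm [[-0.2, -0.3], [0.4, 0.1], [-0.1, 0.3], [0.3, 0.4], [-0.4, -0.0], [0.0, -0.5]]
o [0.4264 0.0171] yaw 17.54 res mm [[-0.9, -2.3], [-1.6, 1.6], [0.5, 1.7], [2.0, -1.0]]
knob [0.42643449 0.01780293 0.044     ]
tip [ 0.60309281 -0.02428139  0.251     ]
tip [ 0.61521267 -0.10295033  0.251     ]
clamp [0.72079895 0.00783496 0.266     ] [ 0.73476062 -0.09907956  0.266     ]
rail [0.70222906 0.15237667 0.266     ] [ 0.75510346 -0.2273283   0.266     ]
```

{"fn": "carry_out", "kwargs": {"steps": [[0.86,0.75,0.22,0,0,-0.33,1],[0.86,0.75,0.22,0,0,-0.33,1],[0.86,0.75,0.22,0,0,-0.31,1],[0.86,0.75,0.22,0,0,0,1],[0.86,0.75,0.22,0,0,0,1],[0.86,0.75,0.22,0,0,0,1],[0.86,0.75,0.22,0,0,0,1],[0.86,0.75,0.22,0,0,0,1]]}}

```text
t: 1.1
position: [0.419, -0.2379, 0.3018]
tcp_rot: [-3.142, 0.0, -0.218]
contact_force: [0.5, -0.5, -0.2]
finger_gap: 0.0003
```

```bash
python3 - <<'E'
from h import *
st()
c,im=snap('wrist','w1',scale=1.42); V=np.array(c['view']);print(np.round(c['K'],1).tolist(),np.round(-V[:3,:3].T@V[:3,3],3),V[:3,:3].round(2).tolist())
E
```

```text
{'t': 1.1, 'q': [-0.5164, 0.1757, 0.0967, 1.4922, -0.0, 2.8433], 'position': [0.419, -0.2379, 0.3018], 'tcp_rot': [-3.1415, 0.0003, -0.2181], 'contact_force': [0.4841, -0.4663, -0.1833], 'finger_gap': 0.0003}
[[348.4, 0.0, 283.2], [0.0, 348.4, 207.1], [0.0, 0.0, 1.0]] [ 0.492 -0.253  0.445] [[-0.22, -0.98, -0.0], [-0.93, 0.21, 0.29], [-0.29, 0.06, -0.96]]
```

View pics/w1.png

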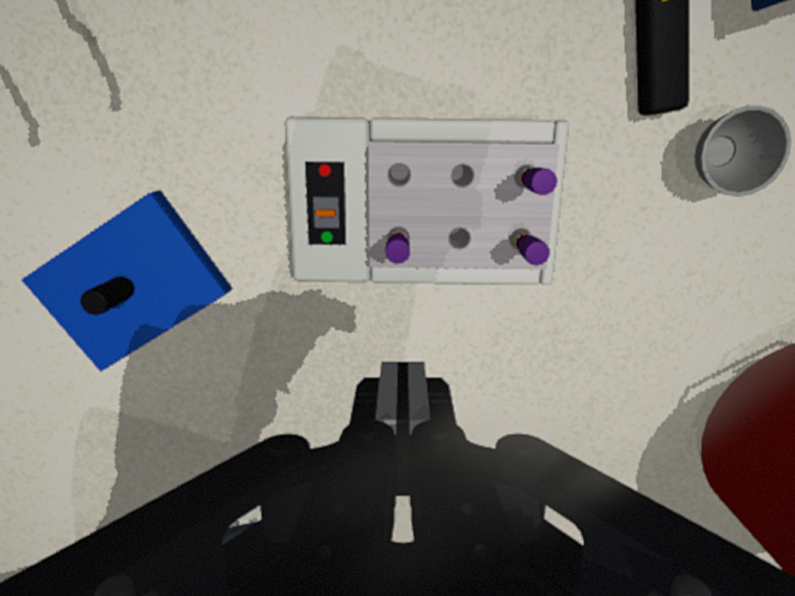

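Wrist view: switch ridge at (325,213) with the red dot above it, empty wells at (399,174), (462,175) and (459,238), and exactly three tubes with caps at (541,181), (397,248) and (535,251).

```bash
cat > m1.py <<'E'
import m0
from m0 import *
d=np.load('pics/w1.npz'); c={'K':d['K'],'view':d['view']}
Q=lambda u,v,z: ray(c,((u-.7)/1.42,(v-.7)/1.42),z)
print('---')
o,th=fit([(.022,.044),(.022,0),(-.022,0)],[Q(399,174,.092),Q(462,175,.092),Q(459,238,.092)])
o,th=fit([(.022,.044),(.022,0),(-.022,0),(.022,-.044),(-.022,.044),(-.022,-.044)],[Q(399,174,.092),Q(462,175,.092),Q(459,238,.092),Q(541,180,.140),Q(397,248,.14),Q(535,251,.14)])
r=Q(325,213,.086)[:2]; R=np.array([[np.cos(th),-np.sin(th)],[np.sin(th),np.cos(th)]])
print('ridge',r,'local',R.T@(r-o))
for l in((.022,-.044),(-.022,.044),(-.022,-.044)): print(l,o+R@l)
print('finger tip',Q(402,363,.3))
fit([(.053,-.074),(-.053,-.074),(-.053,.074),(.053,.074)],[Q(u,v,.02) for u,v in((154,191),(232,289),(102,371),(23,281))])
E
python3 m1.py|sed -n '/---/,$p'
```

```text
---
o [ 0.4408 -0.2832] yaw -13.52 res mm [[-0.0, -0.1], [0.1, 0.1], [-0.1, 0.0]]
o [ 0.4416 -0.2828] yaw -13.38 res mm [[-0.7, -0.7], [-0.7, -0.4], [-0.9, -0.4], [0.4, 1.4], [1.1, -0.7], [0.8, 0.8]]
ridge [ 0.45701708 -0.18744015] local [-0.0070512   0.09633922]
(0.022, -0.044) [ 0.45280704 -0.33069289]
(-0.022, 0.044) [ 0.43036329 -0.2349    ]
(-0.022, -0.044) [ 0.41000114 -0.32051181]
finger tip [ 0.42642286 -0.23811248  0.3       ]
o [0.4266 0.0141] yaw 19.42 res mm [[-1.5, -1.2], [2.0, -3.0], [0.8, 2.6], [-1.3, 1.7]]
```

{"fn": "carry_out", "kwargs": {"steps": [[0.12,0.344,-0.9,0,0,-0.03,1],[0.12,0.344,-0.9,0,0,0,1],[0.12,0.344,-0.9,0,0,0,1],[0.12,0.344,-0.9,0,0,0,1],[0,0,-0.9,0,0,0,1],[0,0,-0.7,0,0,0,1],[0,0,-0.28,0,0,0,1],[0,0,0,0,0,0,1]]}}

```text
t: 2.15
position: [0.437, -0.184, 0.0824]
tcp_rot: [-3.141, 0.001, -0.234]
contact_force: [-1.0, -0.4, 0.6]
finger_gap: 0.0002
```

{"fn": "carry_out", "kwargs": {"steps": [[0.061,-0.014,0,0,0,0,1],[0.061,-0.014,0,0,0,0,1],[0.061,-0.014,0,0,0,0,1],[0.061,-0.014,0,0,0,0,1],[0.061,-0.014,0,0,0,0,1],[0.061,-0.014,0,0,0,0,1],[0.061,-0.014,0,0,0,0,1],[0,0,0,0,0,0,1]]}}

```text
t: 3.15
position: [0.4546, -0.188, 0.0825]
tcp_rot: [-3.142, -0.0, -0.234]
contact_force: [-0.4, -0.9, 0.4]
finger_gap: 0.0001
```

```bash
python3 - <<'E'
from h import *
snap('top','t2');im=np.load('pics/t2.npz')['im']
cv2.imwrite('pics/t2.png',cv2.resize(im[190:260,295:375],None,fx=5,fy=5,interpolation=cv2.INTER_CUBIC))
snap('wrist','w2')
cv2.imwrite('pics/w2.png',cv2.resize(np.load('pics/w2.npz')['im'],None,fx=1.0,fy=1.0))
E
```

```text
(no output)
```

View pics/w2.png

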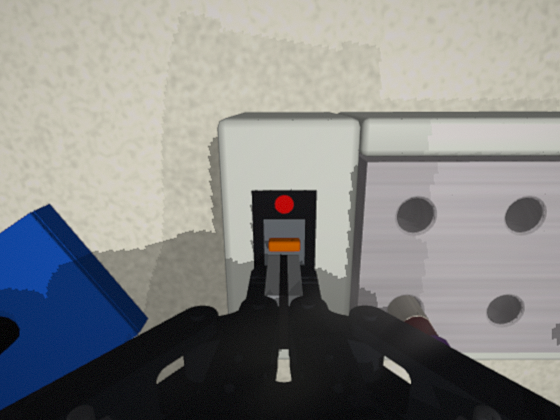

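The orange ridge is now at (284,245), with the red dot at (284,204) and the fingertips just behind it. I'll compute its travel.

```bash
cat >> m1.py <<'E'
print('===')
d=np.load('pics/w2.npz'); c2={'K':d['K'],'view':d['view']}
for p,z in(((284,245),.0845),((284,204),.08)): print('w2',R.T@(ray(c2,p,z)[:2]-o))
for p in ((325,171),(326,237)): print('dots w1',R.T@(Q(*p,.08)[:2]-o))
E
python3 m1.py|sed -n '/===/,$p'
```

```text
===
w2 [0.0045225  0.09594773]
w2 [0.021913   0.09593451]
dots w1 [0.02209722 0.09632797]
dots w1 [-0.02566736  0.09708786]
```

Ridge travelled about 11.6 mm, so the switch is off. Next: up, turn the tool and go to the first tube.

{"fn": "carry_out", "kwargs": {"steps": [[-0.05,0.01,0,0,0,0,1],[0,0,0.95,0,0,0.35,0.15],[0,0,0.95,0,0,0.35,0.15],[0,0,0.95,0,0,0.35,0.15],[0,-0.9,0,0,0,0.35,0.15],[0,-0.9,0,0,0,0.35,0.15],[0,-0.9,0,0,0,0.35,0.15],[0,-0.87,0,0,0,0.35,0.15]]}}

```text
t: 4.25
position: [0.4521, -0.3315, 0.1965]
tcp_rot: [-3.142, -0.0, 1.055]
contact_force: [-0.1, 0.6, 0.3]
finger_gap: 0.0363
```

{"fn": "carry_out", "kwargs": {"steps": [[0,0,0,0,0,0.35,0.15],[0,0,0,0,0,0.35,0.15],[0,0,0,0,0,0.35,0.15],[0,0,0,0,0,0.35,0.15],[0,0,0,0,0,0.1,0.15],[0,0,0,0,0,0,0.15],[0,0,0,0,0,0,0.15],[0,0,0,0,0,0,0.15]]}}

```text
t: 5.25
position: [0.4523, -0.3304, 0.1965]
tcp_rot: [-3.142, -0.0, 1.834]
contact_force: [0.5, -0.4, -0.3]
finger_gap: 0.0363
```

```bash
python3 - <<'E'
from h import *
st(); snap('wrist','w3'); 
E
```

```text
{'t': 5.25, 'q': [-0.6308, 0.3455, 0.0552, 1.2805, -0.0, 0.6771], 'position': [0.4523, -0.3304, 0.1965], 'tcp_rot': [-3.1416, -0.0, 1.8336], 'contact_force': [0.4929, -0.4011, -0.2753], 'finger_gap': 0.0363}
```

View pics/w3.png

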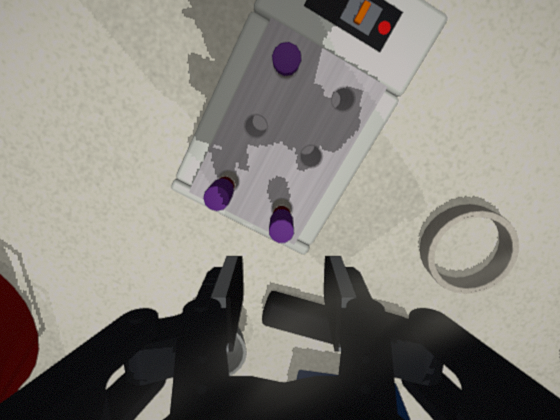

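The target cap is at (281,228), straight ahead of the finger gap centre, with the other caps at (219,193) and (286,58). The switch ridge sits toward the red dot. I'll check the predicted pixels against these.

```bash
python3 - <<'E'
from h import *
d=np.load('pics/w3.npz'); c={'K':d['K'],'view':d['view']}
for n,p,uv in(('T1',(.4517,-.3305),(281,230)),('T2',(.4293,-.2347),(287,57)),('T3',(.4089,-.3203),(216,197))): print(n,proj(c,p+(.14,)).round(1),ray(c,uv,.14).round(4))
print(proj(c,(.4523,-.3304,.1965)))
E
```

```text
T1 [281.8 230.1] [ 0.4512 -0.3306  0.14  ]
T2 [287.6  55.8] [ 0.4292 -0.2353  0.14  ]
T3 [216.6 197. ] [ 0.4086 -0.3204  0.14  ]
[282.75563304 274.29499211]
```

{"fn": "carry_out", "kwargs": {"steps": [[-0.02,0,-0.72,0,0,0,0.15],[0,0,-0.72,0,0,0,0.15],[0,0,-0.72,0,0,0,0.15],[0,0,0,0,0,0,0.15],[0,0,0,0,0,0,1],[0,0,0,0,0,0,1],[0,0,0,0,0,0,1],[0,0,0,0,0,0,1]]}}

```text
t: 6.3
position: [0.4523, -0.331, 0.1115]
tcp_rot: [3.14, 0.002, 1.834]
contact_force: [-0.9, 0.3, 6.7]
finger_gap: 0.0139
```

{"fn": "carry_out", "kwargs": {"steps": [[0,0,0.4,0,0,0,1],[0,0,0.7,0,0,0,1],[0,0,0.8,0,0,0,1],[0,0,0.8,0,0,0,1],[0,0,0.8,0,0,0,1],[0,0.5,0.8,0,0,0,1],[0,1,0.4,0,0,0,1],[0,1,0,0,0,0,1]]}}

```text
t: 7.3
position: [0.4519, -0.2297, 0.3006]
tcp_rot: [3.139, 0.002, 1.834]
contact_force: [0.7, -0.1, -0.4]
finger_gap: 0.0142
```

{"fn": "carry_out", "kwargs": {"steps": [[-0.1,1,0,0,0,0,1],[-0.1,1,0,0,0,0,1],[-0.1,1,0,0,0,0,1],[-0.1,1,0,0,0,0,1],[-0.1,1,0,0,0,0,1],[-0.1,1,0,0,0,0,1],[-0.1,1,0,0,0,0,1],[-0.1,1,0,0,0,0,1]]}}

```text
t: 8.3
position: [0.4192, 0.0909, 0.2995]
tcp_rot: [3.14, 0.0, 1.834]
contact_force: [0.4, 0.3, 0.6]
finger_gap: 0.0144
```

{"fn": "carry_out", "kwargs": {"steps": [[0,1,0,0,0,0,1],[0,1,0,0,0,0,1],[0,1,0,0,0,0,1],[0,0.5,0,0,0,0,1],[0,0,0,0,0,0,1],[0,0,0,0,0,0,1],[0,0,0,0,0,0,1],[0,0,0,0,0,0,1]]}}

```text
t: 9.3
position: [0.4197, 0.229, 0.2983]
tcp_rot: [3.141, 0.0, 1.833]
contact_force: [-0.6, -0.4, -0.8]
finger_gap: 0.0144
```

```bash
python3 - <<'E'
from h import *
st(); snap('wrist','w4',scale=1.42); 
E
```

```text
{'t': 9.3, 'q': [0.4995, 0.1666, 0.0769, 1.4808, -0.0, 1.8076], 'position': [0.4197, 0.229, 0.2983], 'tcp_rot': [3.1414, 0.0, 1.8335], 'contact_force': [-0.5748, -0.3915, -0.7744], 'finger_gap': 0.0144}
```

View pics/w4.png

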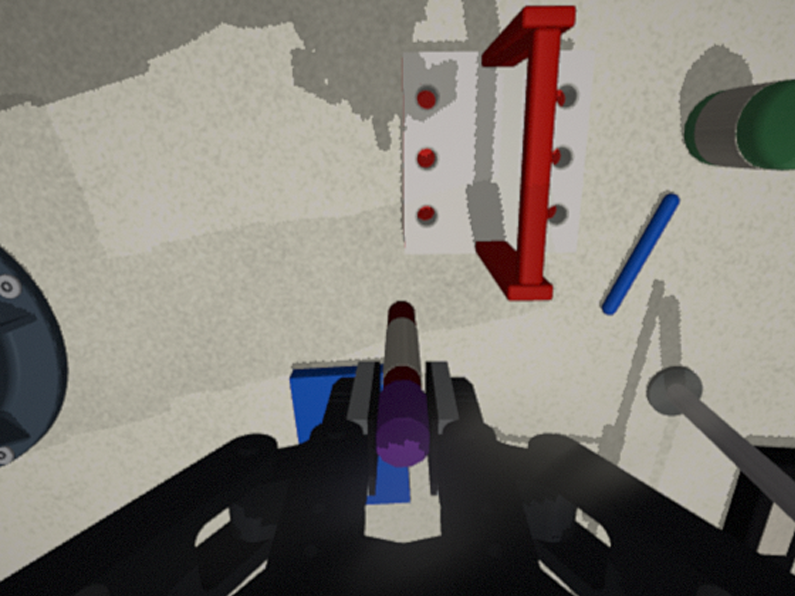

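The tube hangs vertically in the grip (bottom at (401,303), cap at (402,440)). The near row of carrier holes is at (427,98), (427,158) and (427,215), the far row at (567,97), (562,157) and (557,214). The cover's corner shows at (292,375).

```bash
cat > m4.py <<'E'
from m0 import fit; from h import *
print('---')
d=np.load('pics/w4.npz'); c={'K':d['K'],'view':d['view']}
Q=lambda u,v,z: ray(c,((u-.7)/1.42,(v-.7)/1.42),z)
H=[Q(u,v,.045) for u,v in((427,98),(427,158),(427,215),(567,96),(562,157),(557,214))]
L=[(-.052,.044),(-.052,0),(-.052,-.044),(.052,.044),(.052,0),(.052,-.044)]
fit(L[:3],H[:3]); o,th=fit(L,H)
R=np.array([[np.cos(th),-np.sin(th)],[np.sin(th),np.cos(th)]])
for l in L: print(l,(o+R@l).round(4))
print('tube bottom',Q(401,306,.218),'cap',Q(402,455,.328))
print('bar ends',Q(549,8,.177),Q(528,295,.177), 'cover corner',Q(292,375,.02))
E
python3 m4.py|sed -n '/---/,$p'
```

```text
---
o [0.4714 0.3105] yaw 15.82 res mm [[0.2, -0.5], [-0.1, 0.2], [-0.1, 0.3]]
o [0.4716 0.3103] yaw 15.55 res mm [[-0.1, -0.6], [-0.1, 0.2], [0.0, 0.4], [0.2, -0.1], [0.2, 0.0], [-0.1, 0.1]]
(-0.052, 0.044) [0.4097 0.3387]
(-0.052, 0) [0.4215 0.2963]
(-0.052, -0.044) [0.4333 0.2539]
(0.052, 0.044) [0.5099 0.3666]
(0.052, 0) [0.5217 0.3242]
(0.052, -0.044) [0.5335 0.2818]
tube bottom [0.41859546 0.23058452 0.218     ] cap [0.42046498 0.22566979 0.328     ]
bar ends [0.45144935 0.37948955 0.177     ] [0.48891823 0.2420197  0.177     ] cover corner [0.3539472  0.07473996 0.02      ]
```

{"fn": "carry_out", "kwargs": {"steps": [[-0.08,0.91,0,0,0,0,1],[-0.08,0.91,0,0,0,0,1],[-0.08,0.91,0,0,0,0,1],[0,0,-1,0,0,0,1],[0,0,-1,0,0,0,1],[0,0,-1,0,0,0,1],[0,0,-0.9,0,0,0,1],[0,0,0,0,0,0,1]]}}

```text
t: 10.35
position: [0.4088, 0.3375, 0.1403]
tcp_rot: [-3.138, 0.002, 1.834]
contact_force: [0.1, 0.3, 0.4]
finger_gap: 0.0144
```

```bash
python3 - <<'E'
from h import *
st(); c,im=snap('wrist','w5'); print(proj(c,(.4097,.3387,.045)))
cv2.imwrite('pics/w5.png',cv2.resize(im[60:300,160:480],None,fx=2,fy=2))
E
```

```text
{'t': 10.35, 'q': [0.6903, 0.3118, -0.1362, 1.1271, -0.0, 1.9977], 'position': [0.4088, 0.3375, 0.1403], 'tcp_rot': [-3.1377, 0.0018, 1.8341], 'contact_force': [0.0833, 0.2625, 0.4067], 'finger_gap': 0.0144}
[285.06143358 209.47533035]
```

View pics/w5.png

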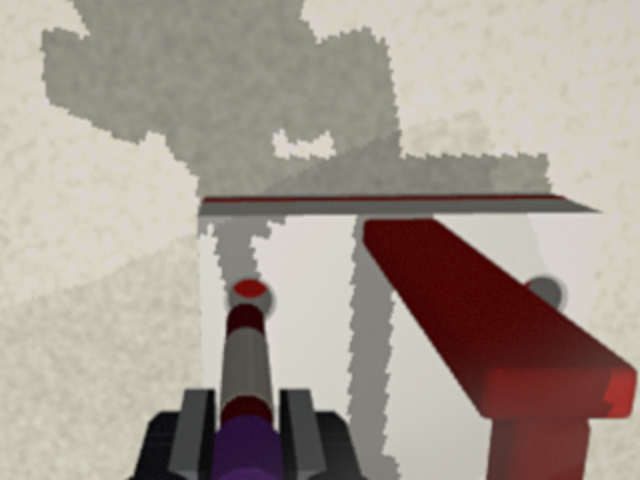

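The hole is centred at (285.5,209.5) in the full frame, as predicted. The tube end is about 1 mm short, so I'll nudge it and lower.

{"fn": "carry_out", "kwargs": {"steps": [[0.03,0.03,0,0,0,0,1],[0,0,-0.2,0,0,0,1],[0,0,-0.25,0,0,0,1],[0,0,-0.25,0,0,0,1],[0,0,-0.1,0,0,0,1],[0,0,0,0,0,0,1],[0,0,0,0,0,0,1],[0,0,0,0,0,0,1]]}}

```text
t: 11.4
position: [0.4113, 0.34, 0.1103]
tcp_rot: [3.141, -0.0, 1.834]
contact_force: [-1.7, -0.4, 0.9]
finger_gap: 0.0138
```

{"fn": "carry_out", "kwargs": {"steps": [[0,0,0,0,0,0,0.2],[0,0,0,0,0,0,0.2],[0,0,0,0,0,0,0.2],[0,0,0.6,0,0,0,0.2],[0,0,0.6,0,0,0,0.2],[0,0,0,0,0,0,1],[0,0,0,0,0,0,1],[0,0,0,0,0,0,1]]}}

```text
t: 12.4
position: [0.4109, 0.3397, 0.1573]
tcp_rot: [-3.141, 0.001, 1.834]
contact_force: [-1.0, -0.1, 0.3]
finger_gap: 0.0001
```

{"fn": "carry_out", "kwargs": {"steps": [[0,0,-0.3,0,0,0,1],[0,0,-0.3,0,0,0,1],[0,0,-0.2,0,0,0,1],[0,0,-0.1,0,0,0,1],[0,0,-0.05,0,0,0,1],[0,0,-0.05,0,0,0,1],[0,0,0,0,0,0,1],[0,0,0,0,0,0,1]]}}

```text
t: 13.4
position: [0.4113, 0.34, 0.1183]
tcp_rot: [3.141, -0.0, 1.834]
contact_force: [-1.0, 0.0, -0.5]
finger_gap: 0.0001
```

{"fn": "carry_out", "kwargs": {"steps": [[0,0,1,0,0,0,0.15],[0,0,1,0,0,0,0.15],[0,-1,0,0,0,0,0.15],[0,-1,0,0,0,0,0.15],[0,-1,0,0,0,0,0.15],[0,-1,0,0,0,0,0.15],[0,-1,0,0,0,0,0.15],[0,-1,0,0,0,0,0.15]]}}

```text
t: 14.4
position: [0.4111, 0.0988, 0.1984]
tcp_rot: [3.141, 0.0, 1.835]
contact_force: [0.8, -0.1, -0.5]
finger_gap: 0.0365
```

{"fn": "carry_out", "kwargs": {"steps": [[0,-1,0,0,0,0,0.15],[0,-1,0,0,0,0,0.15],[0,-1,0,0,0,0,0.15],[0,-1,0,0,0,0,0.15],[0,-1,0,0,0,0,0.15],[0,-1,0,0,0,0,0.15],[0,-1,0,0,0,0,0.15],[0,-1,0,0,0,0,0.15]]}}

```text
t: 15.4
position: [0.4111, -0.2214, 0.1984]
tcp_rot: [3.141, 0.0, 1.834]
contact_force: [0.2, -0.3, 0.2]
finger_gap: 0.0363
```

{"fn": "carry_out", "kwargs": {"steps": [[-0.05,-0.83,0,0,0,0,0.15],[0,-0.83,0,0,0,0,0.15],[0,-0.83,0,0,0,0,0.15],[0,0,0,0,0,0,0.15],[0,0,0,0,0,0,0.15],[0,0,0,0,0,0,0.15],[0,0,0,0,0,0,0.15],[0,0,0,0,0,0,0.15]]}}

```text
t: 16.4
position: [0.4093, -0.3193, 0.1982]
tcp_rot: [3.141, 0.0, 1.835]
contact_force: [0.7, -0.2, -1.3]
finger_gap: 0.0361
```

{"fn": "carry_out", "kwargs": {"steps": [[0,-0.02,-0.74,0,0,0,0.15],[0,0,-0.74,0,0,0,0.15],[0,0,-0.74,0,0,0,0.15],[0,0,0,0,0,0,0.15],[0,0,0,0,0,0,1],[0,0,0,0,0,0,1],[0,0,0,0,0,0,1],[0,0,0,0,0,0,1]]}}

```text
t: 17.4
position: [0.4098, -0.321, 0.1106]
tcp_rot: [3.14, 0.002, 1.834]
contact_force: [-1.9, 0.7, 8.0]
finger_gap: 0.0139
```

{"fn": "carry_out", "kwargs": {"steps": [[0,0,0.4,0,0,0,1],[0,0,0.8,0,0,0,1],[0,0,0.8,0,0,0,1],[0,0,0.8,0,0,0,1],[0,0.5,0.7,0,0,0,1],[0,1,0,0,0,0,1],[0,1,0,0,0,0,1],[0,1,0,0,0,0,1]]}}

```text
t: 18.4
position: [0.4092, -0.1793, 0.2501]
tcp_rot: [3.14, 0.001, 1.834]
contact_force: [0.3, -0.9, 0.2]
finger_gap: 0.0141
```

{"fn": "carry_out", "kwargs": {"steps": [[0.07,1,0,0,0,0,1],[0.07,1,0,0,0,0,1],[0.07,1,0,0,0,0,1],[0.07,1,0,0,0,0,1],[0.07,1,0,0,0,0,1],[0.07,1,0,0,0,0,1],[0.07,1,0,0,0,0,1],[0.07,1,0,0,0,0,1]]}}

```text
t: 19.4
position: [0.4317, 0.141, 0.2502]
tcp_rot: [3.14, -0.0, 1.834]
contact_force: [0.4, -0.4, 0.3]
finger_gap: 0.0136
```

```bash
cat > chk.py <<'E'
from h import *
import sys
def blob(im,kind,box):
    x0,y0,x1,y1=box; a=cv2.cvtColor(im[y0:y1,x0:x1],cv2.COLOR_BGR2HSV).astype(int); h,s,v=a[...,0],a[...,1],a[...,2]
    m=((h<8)|(h>172))&(s>120)&(v>60) if kind=='red' else (h>105)&(h<125)&(s>120)&(v>60)
    m=cv2.morphologyEx(m.astype('uint8'),cv2.MORPH_OPEN,np.ones((2,2)))
    n,l,stt,cc=cv2.connectedComponentsWithStats(m)
    if n<2: return None
    i=1+stt[1:,4].argmax(); return stt[i].tolist(),(cc[i]+[x0,y0]).round(1).tolist()
snap('top',sys.argv[1]); snap('scene',sys.argv[1]+'s')
for n,f0,f in(('top','top0',sys.argv[1]),('scene','scene0',sys.argv[1]+'s')):
    a=np.load(f'pics/{f0}.npz')['im'];b=np.load(f'pics/{f}.npz')['im']
    for k,box in(('red',(140,170,230,260) if n=='top' else (320,150,400,220)),('blue',(225,200,300,255) if n=='top' else (225,180,310,240))): print(n,k,blob(a,k,box),blob(b,k,box))
E
python3 chk.py t6
```

```text
top red ([26, 37, 42, 16, 122], [184.7, 213.7]) ([26, 41, 25, 12, 79], [175.5, 215.9])
top blue ([20, 15, 40, 33, 850], [264.2, 231.0]) ([23, 15, 37, 31, 751], [266.2, 230.2])
scene red ([17, 15, 45, 46, 407], [357.1, 184.2]) ([17, 15, 45, 46, 428], [357.1, 184.1])
scene blue ([19, 21, 29, 30, 490], [258.9, 215.8]) ([19, 21, 29, 30, 489], [258.9, 215.8])
```

{"fn": "carry_out", "kwargs": {"steps": [[0.05,0.95,0,0,0,0,1],[0,0.95,0,0,0,0,1],[0,0.94,0,0,0,0,1],[0,0,-0.9,0,0,0,1],[0,0,-0.9,0,0,0,1],[0,0,-0.9,0,0,0,1],[0,0,0,0,0,0,1],[0,0,0,0,0,0,1]]}}

```text
t: 20.5
position: [0.4343, 0.2533, 0.143]
tcp_rot: [3.14, -0.0, 1.834]
contact_force: [-0.3, 0.6, 0.2]
finger_gap: 0.014
```

```bash
python3 - <<'E'
from h import *
s=st(); c,im=snap('wrist','w7'); print(proj(c,(.4333,.2539,.045)),proj(c,list(s['position'][:2])+[s['position'][2]-.08]))
E
```

```text
{'t': 20.5, 'q': [0.528, 0.2508, -0.2116, 1.1066, -0.0, 1.8355], 'position': [0.4343, 0.2533, 0.143], 'tcp_rot': [3.1398, -0.0005, 1.8341], 'contact_force': [-0.3026, 0.5737, 0.1646], 'finger_gap': 0.014}
[281.49270942 208.684593  ] [282.65262149 217.77793772]
```

Consistent with the prediction, so insert, release and probe with closed fingers.

{"fn": "carry_out", "kwargs": {"steps": [[0,0.01,-0.2,0,0,0,1],[0,0,-0.25,0,0,0,1],[0,0,-0.25,0,0,0,1],[0,0,-0.12,0,0,0,1],[0,0,0,0,0,0,1],[0,0,0,0,0,0,1],[0,0,0,0,0,0,1],[0,0,0,0,0,0,1]]}}

```text
t: 21.55
position: [0.4335, 0.2536, 0.1085]
tcp_rot: [-3.141, 0.0, 1.834]
contact_force: [-0.3, 1.1, -1.6]
finger_gap: 0.0141
```

{"fn": "carry_out", "kwargs": {"steps": [[0,0,0,0,0,0,0.2],[0,0,0,0,0,0,0.2],[0,0,0,0,0,0,0.2],[0,0,0.6,0,0,0,0.2],[0,0,0.6,0,0,0,0.2],[0,0,0,0,0,0,1],[0,0,0,0,0,0,1],[0,0,0,0,0,0,1]]}}

```text
t: 22.55
position: [0.4332, 0.2534, 0.1557]
tcp_rot: [-3.14, 0.0, 1.834]
contact_force: [-0.3, 0.0, -0.4]
finger_gap: 0.0
```

{"fn": "carry_out", "kwargs": {"steps": [[0,0,-0.3,0,0,0,1],[0,0,-0.3,0,0,0,1],[0,0,-0.2,0,0,0,1],[0,0,-0.1,0,0,0,1],[0,0,-0.05,0,0,0,1],[0,0,-0.05,0,0,0,1],[0,0,0,0,0,0,1],[0,0,0,0,0,0,1]]}}

```text
t: 23.55
position: [0.4336, 0.2537, 0.1167]
tcp_rot: [3.141, -0.0, 1.834]
contact_force: [0.1, 0.7, 0.1]
finger_gap: 0.0001
```

{"fn": "carry_out", "kwargs": {"steps": [[0,0,1,0,0,0,0.15],[0,0,1,0,0,0,0.15],[0,-1,0,0,0,0,0.15],[0,-1,0,0,0,0,0.15],[0,-1,0,0,0,0,0.15],[0,-1,0,0,0,0,0.15],[0,-1,0,0,0,0,0.15],[0,-1,0,0,0,0,0.15]]}}

```text
t: 24.55
position: [0.4335, 0.0123, 0.1968]
tcp_rot: [3.141, 0.0, 1.835]
contact_force: [0.1, 0.1, -0.3]
finger_gap: 0.0363
```

{"fn": "carry_out", "kwargs": {"steps": [[-0.11,-1,0,0,0,0,0.15],[0,-1,0,0,0,0,0.15],[0,-1,0,0,0,0,0.15],[0,-1,0,0,0,0,0.15],[0,-1,0,0,0,0,0.15],[0,-1,0,0,0,0,0.15],[0,-0.21,0,0,0,0,0.15],[0,0,0,0,0,0,0.15]]}}

```text
t: 25.55
position: [0.429, -0.2348, 0.1965]
tcp_rot: [-3.142, -0.0, 1.834]
contact_force: [-0.4, 0.6, 0.4]
finger_gap: 0.0362
```

{"fn": "carry_out", "kwargs": {"steps": [[0,0,-0.72,0,0,0,0.15],[0,0,-0.72,0,0,0,0.15],[0,0,-0.72,0,0,0,0.15],[0,0,0,0,0,0,0.15],[0,0,0,0,0,0,1],[0,0,0,0,0,0,1],[0,0,0,0,0,0,1],[0,0,0,0,0,0,1]]}}

```text
t: 26.55
position: [0.4299, -0.2351, 0.1115]
tcp_rot: [3.14, 0.001, 1.834]
contact_force: [-2.1, 1.2, 9.0]
finger_gap: 0.0146
```

{"fn": "carry_out", "kwargs": {"steps": [[0,0,0.4,0,0,0,1],[0,0,1,0,0,0,1],[0,0,1,0,0,0,1],[0,0,1,0,0,0,1],[0,0,1,0,0,0,1],[0,1,0.6,0,0,0,1],[0,1,0,0,0,0,1],[0,1,0,0,0,0,1]]}}

```text
t: 27.55
position: [0.4293, -0.1137, 0.3112]
tcp_rot: [3.14, 0.001, 1.834]
contact_force: [-0.4, -0.8, -0.4]
finger_gap: 0.014
```

{"fn": "carry_out", "kwargs": {"steps": [[0.25,1,0,0,0,0,1],[0.25,1,0,0,0,0,1],[0.25,1,0,0,0,0,1],[0.25,1,0,0,0,0,1],[0.25,1,0,0,0,0,1],[0.25,1,0,0,0,0,1],[0.25,1,0,0,0,0,1],[0.25,0.9,0,0,0,0,1]]}}

```text
t: 28.55
position: [0.5093, 0.2028, 0.311]
tcp_rot: [3.14, -0.0, 1.835]
contact_force: [0.8, -0.4, 0.5]
finger_gap: 0.0138
```

```bash
python3 chk.py t8
```

```text
top red ([26, 37, 42, 16, 122], [184.7, 213.7]) ([27, 45, 10, 8, 46], [170.9, 218.1])
top blue ([20, 15, 40, 33, 850], [264.2, 231.0]) ([19, 15, 41, 33, 849], [264.2, 231.0])
scene red ([17, 15, 45, 46, 407], [357.1, 184.2]) ([17, 15, 45, 46, 297], [352.7, 184.8])
scene blue ([19, 21, 29, 30, 490], [258.9, 215.8]) ([19, 21, 29, 30, 488], [258.9, 215.8])
```

{"fn": "carry_out", "kwargs": {"steps": [[0.12,1,0,0,0,0,1],[0.1,1,0,0,0,0,1],[0.1,1,0,0,0,0,1],[0,0.05,-0.5,0,0,0,1],[0,0,-1,0,0,0,1],[0,0,-1,0,0,0,1],[0,0,-1,0,0,0,1],[0,0,-0.65,0,0,0,1]]}}

```text
t: 29.65
position: [0.5216, 0.3224, 0.1431]
tcp_rot: [-3.141, 0.0, 1.834]
contact_force: [0.5, -0.2, -0.3]
finger_gap: 0.0138
```

```bash
python3 - <<'E'
from h import *
s=st(); c,im=snap('wrist','w9'); print(proj(c,(.5217,.3242,.045)),proj(c,list(s['position'][:2])+[s['position'][2]-.08]))
cv2.imwrite('pics/w9.png',cv2.resize(im[60:300,120:440],None,fx=2,fy=2))
E
```

```text
{'t': 29.65, 'q': [0.5536, 0.4754, 0.1133, 1.2094, -0.0001, 1.8612], 'position': [0.5216, 0.3224, 0.1431], 'tcp_rot': [-3.1409, 0.0003, 1.834], 'contact_force': [0.4739, -0.1748, -0.3454], 'finger_gap': 0.0138}
[283.73858722 207.42443184] [282.89523807 217.74116225]
```

View pics/w9.png

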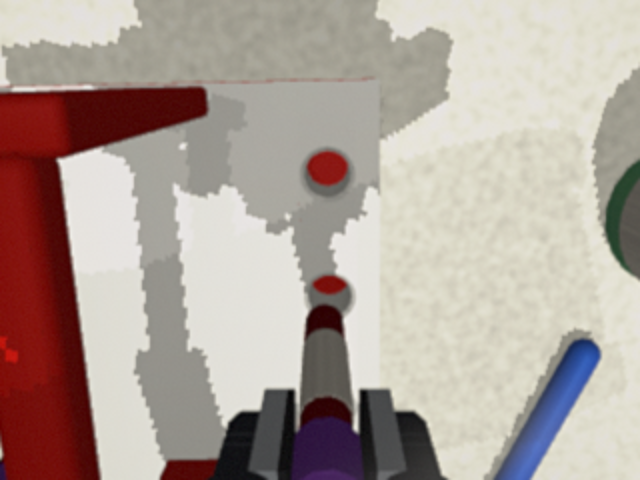

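Hole at (285,208.5), tube end about 1 mm left of and short of it. Nudge by +1 mm in x and y and insert.

{"fn": "carry_out", "kwargs": {"steps": [[0.03,0.03,-0.2,0,0,0,1],[0,0,-0.25,0,0,0,1],[0,0,-0.25,0,0,0,1],[0,0,-0.12,0,0,0,1],[0,0,0,0,0,0,1],[0,0,0,0,0,0,1],[0,0,0,0,0,0,1],[0,0,0,0,0,0,1]]}}

```text
t: 30.7
position: [0.5232, 0.3244, 0.1114]
tcp_rot: [3.141, -0.0, 1.834]
contact_force: [1.2, 0.3, 1.1]
finger_gap: 0.014
```

{"fn": "carry_out", "kwargs": {"steps": [[0,0,0,0,0,0,0.2],[0,0,0,0,0,0,0.2],[0,0,0,0,0,0,0.2],[0,0,0.6,0,0,0,0.2],[0,0,0.6,0,0,0,0.2],[0,0,0,0,0,0,1],[0,0,0,0,0,0,1],[0,0,0,0,0,0,1]]}}

```text
t: 31.7
position: [0.5227, 0.3241, 0.1583]
tcp_rot: [-3.14, 0.0, 1.834]
contact_force: [0.4, 0.2, 0.5]
finger_gap: -0.0002
```

{"fn": "carry_out", "kwargs": {"steps": [[0,0,-0.3,0,0,0,1],[0,0,-0.3,0,0,0,1],[0,0,-0.2,0,0,0,1],[0,0,-0.1,0,0,0,1],[0,0,-0.05,0,0,0,1],[0,0,-0.05,0,0,0,1],[0,0,0,0,0,0,1],[0,0,0,0,0,0,1]]}}

```text
t: 32.7
position: [0.5233, 0.3244, 0.1195]
tcp_rot: [3.141, -0.0, 1.834]
contact_force: [0.4, -0.9, 0.2]
finger_gap: -0.0001
```

{"fn": "carry_out", "kwargs": {"steps": [[0,0,1,0,0,0,1],[0,0,1,0,0,0,0],[0,0,0.8,0,0,0,0],[-0.65,-0.17,0,0,0,0,0],[-0.65,-0.17,0,0,0,0,0],[0,0,0,0,0,0.03,0],[0,0,0,0,0,0,0],[0,0,0,0,0,0,0]]}}

```text
t: 33.7
position: [0.4717, 0.3109, 0.2311]
tcp_rot: [-3.142, 0.0, 1.85]
contact_force: [0.7, 0.6, -0.1]
finger_gap: 0.0427
```

```bash
python3 - <<'E'
from h import *
s=st(); c,im=snap('wrist','w10'); print(proj(c,(.471,.3105,.177)),proj(c,(.471+.064*.268,.3105-.064*.9634,.177)),proj(c,(.471-.064*.268,.3105+.064*.9634,.177)))
cv2.imwrite('pics/w10.png',cv2.resize(im,None,fx=1.42,fy=1.42))
E
```

```text
{'t': 33.7, 'q': [0.5827, 0.35, 0.1487, 1.3695, -0.0, 1.8746], 'position': [0.4717, 0.3109, 0.2311], 'tcp_rot': [-3.1415, 0.0, 1.8497], 'contact_force': [0.7336, 0.5815, -0.0541], 'finger_gap': 0.0427}
[281.4586796  231.84528835] [280.94020013 322.6715796 ] [282.07856705 123.25453361]
```

View pics/w10.png

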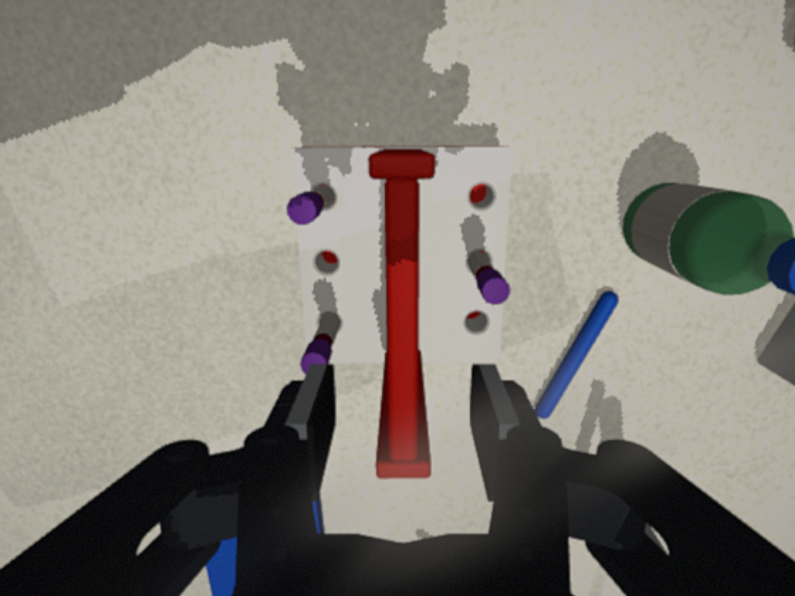

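The bar is centred between the fingers (its ends at about (402,178) and (402,460), within 1 mm of the prediction), and all three tubes are seated. Grip and lift.

{"fn": "carry_out", "kwargs": {"steps": [[0.02,0,-0.67,0,0,0,0],[0,0,-0.67,0,0,0,0],[0,0,-0.66,0,0,0,0],[0,0,0,0,0,0,1],[0,0,0,0,0,0,1],[0,0,0,0,0,0,1],[0,0,0,0,0,0,1],[0,0,0,0,0,0,1]]}}

```text
t: 34.75
position: [0.4722, 0.311, 0.1517]
tcp_rot: [3.141, -0.0, 1.85]
contact_force: [-0.6, 0.8, -1.3]
finger_gap: 0.0131
```

{"fn": "carry_out", "kwargs": {"steps": [[0,0,0.1,0,0,0,1],[0,0,0.3,0,0,0,1],[0,0,0.5,0,0,0,1],[0,0,0.5,0,0,0,1],[0,0,0.5,0,0,0,1],[0,0,0.5,0,0,0,1],[0,0,0.4,0,0,0,1],[0,0,0.1,0,0,0,1]]}}

```text
t: 35.75
position: [0.4723, 0.311, 0.2688]
tcp_rot: [3.14, -0.001, 1.85]
contact_force: [0.7, -0.3, -3.6]
finger_gap: 0.0129
```

```bash
python3 - <<'E'
from h import *
st(); snap('scene','s11'); im=np.load('pics/s11.npz')['im']
cv2.imwrite('pics/s11.png',cv2.resize(im[130:310,180:420],None,fx=3.3,fy=3.3,interpolation=cv2.INTER_CUBIC))
E
```

```text
{'t': 35.75, 'q': [0.5824, 0.3503, 0.2438, 1.4623, -0.0, 1.8738], 'position': [0.4723, 0.311, 0.2688], 'tcp_rot': [3.1397, -0.0006, 1.8502], 'contact_force': [0.6764, -0.2963, -3.6348], 'finger_gap': 0.0129}
```

View pics/s11.png

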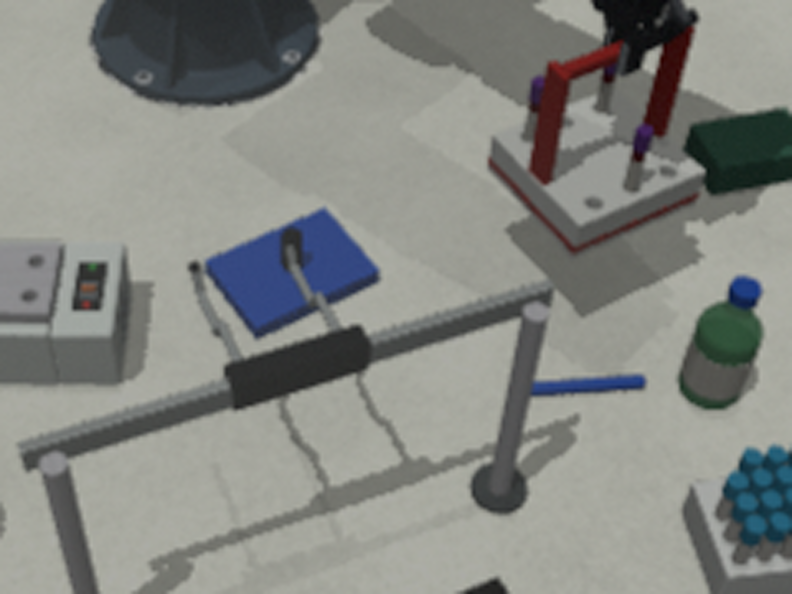

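The carrier is lifted level with three tubes in it. The hook's -y prong tip is at (195,266) in the crop, its bend at about (218,332), and the +y tip near (290,236). I'll triangulate.

```bash
python3 - <<'E'
from m0 import *
print('---')
d=np.load('pics/s11.npz'); s={'K':d['K'],'view':d['view']}
S=lambda u,v:((u-1.6)/3.3+180,(v-1.6)/3.3+130)
def tri(pt,ps):
    f=[np.array(x['K'])@np.array(x['view'])[:3] for x in(c,s)]
    X=cv2.triangulatePoints(f[0],f[1],np.array(pt,float).reshape(2,1),np.array(ps,float).reshape(2,1));return (X[:3]/X[3]).ravel()
T=lambda u,v:(u/3.8+160-.37,v/3.8+125-.37)
a=tri(T(526,178),S(195,266)); b=tri(T(442,189),S(290,236)); print('tips',a,b,proj(s,a)-S(195,266),proj(s,b)-S(290,236))
print('bend',ray(s,S(218,332),.231), 'ridge tip z.251',ray(s,S(195,266),.251))
th=np.radians(8.2); ex=np.array([np.cos(th),np.sin(th)]);ey=np.array([-ex[1],ex[0]]); h=np.array([.635,-.06])
for l in((-.022,-.04),(-.022,.04),(.022,-.04),(0,0)): print(l,h+ex*l[0]+ey*l[1])
print('rail ends scene', ray(s,S(25,452),.266), ray(s,S(550,290),.266))
E
```

```text
o [ 0.4421 -0.2852] yaw -13.25 res mm [[-0.3, -0.2], [0.3, -0.1], [0.1, 0.3]]
o [ 0.4402 -0.2809] yaw -12.04 res mm [[-0.8, 0.9], [0.4, -0.1], [0.5, -0.9]]
o [0.473  0.3075] yaw 15.55 res mm [[-0.2, -0.3], [0.4, 0.1], [-0.1, 0.3], [0.3, 0.4], [-0.4, -0.0], [0.0, -0.5]]
o [0.4264 0.0171] yaw 17.54 res mm [[-0.9, -2.3], [-1.6, 1.6], [0.5, 1.7], [2.0, -1.0]]
knob [0.42643449 0.01780293 0.044     ]
tip [ 0.60309281 -0.02428139  0.251     ]
tip [ 0.61521267 -0.10295033  0.251     ]
clamp [0.72079895 0.00783496 0.266     ] [ 0.73476062 -0.09907956  0.266     ]
rail [0.70222906 0.15237667 0.266     ] [ 0.75510346 -0.2273283   0.266     ]
---
tips [ 0.61419001 -0.10331537  0.2550524 ] [ 0.60151671 -0.02418068  0.25804757] [ 0.35440978 -0.00917075] [ 0.04778299 -0.00144865]
bend [ 0.66476964 -0.09606185  0.231     ] ridge tip z.251 [ 0.61040171 -0.10384952  0.251     ]
(-0.022, -0.04) [ 0.61893008 -0.10272889]
(-0.022, 0.04) [ 0.60751977 -0.02354679]
(0.022, -0.04) [ 0.66248023 -0.09645321]
(0, 0) [ 0.635 -0.06 ]
rail ends scene [ 0.76830868 -0.24900396  0.266     ] [0.7082784  0.15741069 0.266     ]
```

{"fn": "carry_out", "kwargs": {"steps": [[0,-0.3,0.1,0,0,-0.03,1],[0,-0.6,0.1,0,0,-0.03,1],[0,-0.8,0.1,0,0,-0.03,1],[0,-0.8,0.1,0,0,-0.03,1],[0,-0.8,0.05,0,0,-0.03,1],[0,-0.8,0,0,0,-0.03,1],[0,-0.8,0,0,0,-0.03,1],[0,-0.7,0,0,0,-0.045,1]]}}

```text
t: 36.8
position: [0.4711, 0.0842, 0.2854]
tcp_rot: [-3.142, 0.0, 1.714]
contact_force: [0.1, 0.1, -3.9]
finger_gap: 0.0127
```

{"fn": "carry_out", "kwargs": {"steps": [[0.2,-0.7,0,0,0,0,1],[0.3,-0.7,0,0,0,0,1],[0.3,-0.7,0,0,0,0,1],[0.3,-0.7,0,0,0,0,1],[0.3,-0.6,0,0,0,0,1],[0.3,-0.4,0,0,0,0,1],[0.18,-0.2,0,0,0,0,1],[0,0,0,0,0,0,1]]}}

```text
t: 37.8
position: [0.5468, -0.0739, 0.2851]
tcp_rot: [-3.141, -0.0, 1.715]
contact_force: [0.3, 0.1, -4.3]
finger_gap: 0.0129
```

{"fn": "carry_out", "kwargs": {"steps": [[0.2,0.03,0,0,0,0,1],[0.4,0.06,0,0,0,0,1],[0.4,0.06,0,0,0,0,1],[0.4,0.06,0,0,0,0,1],[0.4,0.06,0,0,0,0,1],[0.3,0.05,0,0,0,0,1],[0.13,0.02,0,0,0,0,1],[0,0,0,0,0,0,1]]}}

```text
t: 38.8
position: [0.6364, -0.0592, 0.2851]
tcp_rot: [-3.141, -0.0, 1.717]
contact_force: [-0.2, 1.2, -3.0]
finger_gap: 0.0126
```

```bash
python3 - <<'E'
from h import *
st(); snap('scene','s12'); im=np.load('pics/s12.npz')['im']
cv2.imwrite('pics/s12.png',cv2.resize(im[120:300,170:370],None,fx=3.3,fy=3.3,interpolation=cv2.INTER_CUBIC))
E
```

```text
{'t': 38.8, 'q': [-0.0928, 0.5372, 0.5707, 1.6045, 0.0, 1.3317], 'position': [0.6364, -0.0592, 0.2851], 'tcp_rot': [-3.1413, -0.0001, 1.7172], 'contact_force': [-0.1984, 1.2086, -2.9911], 'finger_gap': 0.0126}
```

View pics/s12.png

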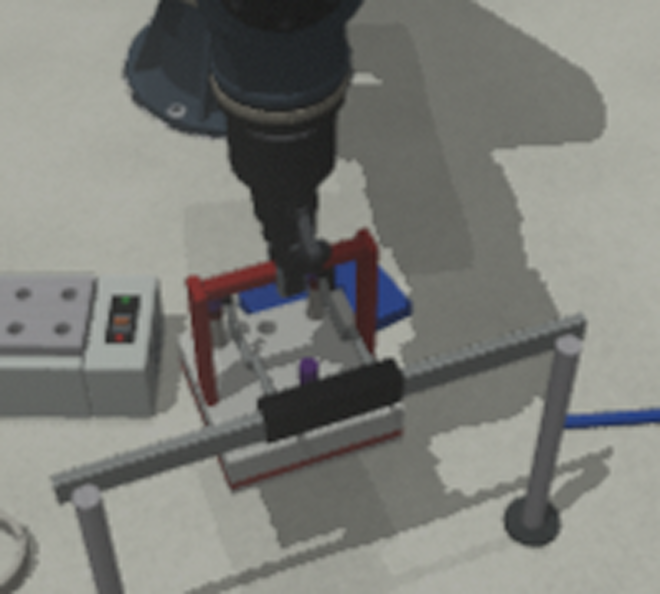

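The bar is above both prongs, which sit between the uprights, with the -y prong seen from (235,310) to (268,390). Lowering.

{"fn": "carry_out", "kwargs": {"steps": [[0,0,-0.2,0,0,0,1],[0,0,-0.3,0,0,0,1],[0,0,-0.3,0,0,0,1],[0,0,-0.2,0,0,0,1],[0,0,-0.2,0,0,0,1],[0,0,-0.15,0,0,0,1],[0,0,-0.05,0,0,0,1],[0,0,0,0,0,0,1]]}}

```text
t: 39.85
position: [0.6364, -0.0596, 0.2294]
tcp_rot: [3.141, 0.0, 1.717]
contact_force: [-0.2, -0.1, -3.8]
finger_gap: 0.013
```

{"fn": "carry_out", "kwargs": {"steps": [[0,0,-0.04,0,0,0,1],[0,0,-0.03,0,0,0,1],[0,0,0,0,0,0,1],[0,0,0,0,0,0,1],[0,0,0,0,0,0,1],[0,0,0,0,0,0,1],[0,0,0,0,0,0,1],[0,0,0,0,0,0,1]]}}

```text
t: 40.85
position: [0.6364, -0.0596, 0.2265]
tcp_rot: [3.142, -0.0, 1.717]
contact_force: [1.0, 0.9, -3.6]
finger_gap: 0.013
```

{"fn": "carry_out", "kwargs": {"steps": [[0,0,-0.04,0,0,0,1],[0,0,-0.03,0,0,0,1],[0,0,-0.02,0,0,0,1],[0,0,0,0,0,0,1],[0,0,0,0,0,0,1],[0,0,0,0,0,0,1],[0,0,0,0,0,0,1],[0,0,0,0,0,0,1]]}}

```text
t: 41.85
position: [0.6364, -0.0596, 0.2235]
tcp_rot: [3.141, 0.0, 1.717]
contact_force: [-3.3, 0.4, 6.4]
finger_gap: 0.0129
```

The load is now on the hook. Release and go up.

{"fn": "carry_out", "kwargs": {"steps": [[0,0,0,0,0,0,0.6],[0,0,0,0,0,0,0.3],[0,0,0,0,0,0,0.1],[0,0,0,0,0,0,0.1],[0,0,0.4,0,0,0,0.1],[0,0,0.8,0,0,0,0.1],[0,0,0.8,0,0,0,0.1],[0,0,0.6,0,0,0,0.1]]}}

```text
t: 42.85
position: [0.6364, -0.0596, 0.3284]
tcp_rot: [3.14, 0.0, 1.717]
contact_force: [1.1, -0.4, 0.7]
finger_gap: 0.0386
```

```bash
python3 - <<'E'
from h import *
s=st(); snap('scene','s13'); im=np.load('pics/s13.npz')['im']; c,w=snap('wrist','w13')
a=cv2.resize(im[120:300,190:350],(480,540),interpolation=cv2.INTER_CUBIC); b=cv2.resize(w[:,120:440],(320,420)); b=cv2.copyMakeBorder(b,0,120,0,0,cv2.BORDER_CONSTANT)
cv2.imwrite('pics/s13.png',np.hstack([a,b]))
E
```

```text
{'t': 42.85, 'q': [-0.0934, 0.5701, 0.7379, 1.7375, -0.0, 1.3316], 'position': [0.6364, -0.0596, 0.3284], 'tcp_rot': [3.1405, 0.0003, 1.7166], 'contact_force': [1.0847, -0.3884, 0.6716], 'finger_gap': 0.0386}
```

View pics/s13.png

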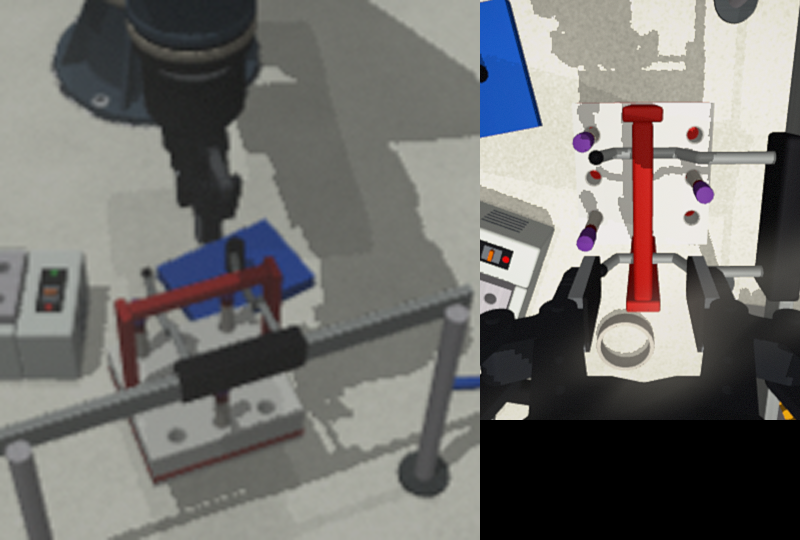

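The carrier hangs level on both prongs, with its bar on the floors between the bends and all three tubes in place. Now to the cover.

{"fn": "carry_out", "kwargs": {"steps": [[-0.5,0,0,0,0,0,-0.3],[-0.9,0,0,0,0,0,-0.3],[-0.9,0,0,0,0,0,-0.3],[-0.9,0,0,0,0,0,-0.3],[-0.9,0,-0.5,0,0,0,-0.3],[-0.9,0,-0.7,0,0,0,-0.3],[-0.1,0,0,0,0,0,-0.3],[0,0,0,0,0,0,-0.3]]}}

```text
t: 43.95
position: [0.4327, -0.0597, 0.2792]
tcp_rot: [3.141, 0.0, 1.716]
contact_force: [0.5, 0.3, 0.4]
finger_gap: 0.0555
```

```bash
python3 - <<'E'
from h import *
st(); c,im=snap('wrist','w14',scale=1.42)
P=[(.4265,.0155)]; th=np.radians(18.5);R=np.array([[np.cos(th),-np.sin(th)],[np.sin(th),np.cos(th)]])
print([ (proj(c,list(np.array(P[0])+R@l)+[.02])*1.42).round(0).tolist() for l in((.053,.074),(.053,-.074),(-.053,-.074),(-.053,.074))], proj(c,(.4265,.0155,.066))*1.42)
E
```

```text
{'t': 43.95, 'q': [-0.1371, 0.0778, -0.073, 1.419, 0.0, 1.2881], 'position': [0.4327, -0.0597, 0.2792], 'tcp_rot': [3.1406, 0.0003, 1.7165], 'contact_force': [0.5119, 0.3195, 0.3854], 'finger_gap': 0.0555}
[[462.0, 25.0], [487.0, 224.0], [360.0, 247.0], [320.0, 53.0]] [408.41661311 143.29310436]
```

View pics/w14.png

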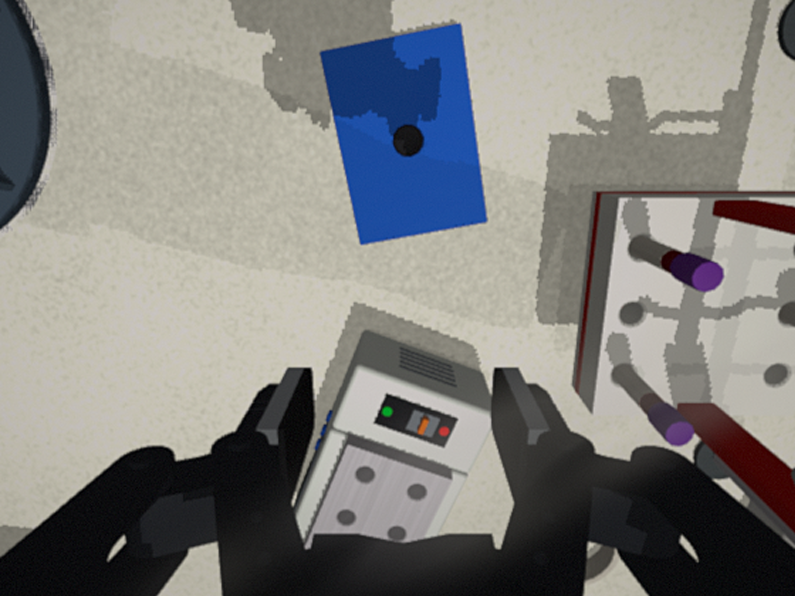

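The cover is at corners (461,24), (487,221), (361,243), (321,51), with the knob at (408,140). It hasn't moved. Fit its yaw and work out the placing.

```bash
python3 - <<'E'
from m0 import *
print('---')
d=np.load('pics/w14.npz'); c2={'K':d['K'],'view':d['view']}
Q=lambda u,v,z: ray(c2,((u-.7)/1.42,(v-.7)/1.42),z)
for z in(.018,.02): fit([(.053,.074),(.053,-.074),(-.053,-.074),(-.053,.074)],[Q(u,v,z) for u,v in((461,24),(487,221),(361,243),(321,51))])
print('knob',Q(408,140,.066))
fit([(-.022,.044),(.022,.044),(-.022,0),(.022,0)],[Q(u,v,.092) for u,v in((365,474),(417,492),(346,517),(396,533))])
E
```

```text
o [ 0.4421 -0.2852] yaw -13.25 res mm [[-0.3, -0.2], [0.3, -0.1], [0.1, 0.3]]
o [ 0.4402 -0.2809] yaw -12.04 res mm [[-0.8, 0.9], [0.4, -0.1], [0.5, -0.9]]
o [0.473  0.3075] yaw 15.55 res mm [[-0.2, -0.3], [0.4, 0.1], [-0.1, 0.3], [0.3, 0.4], [-0.4, -0.0], [0.0, -0.5]]
o [0.4264 0.0171] yaw 17.54 res mm [[-0.9, -2.3], [-1.6, 1.6], [0.5, 1.7], [2.0, -1.0]]
knob [0.42643449 0.01780293 0.044     ]
tip [ 0.60309281 -0.02428139  0.251     ]
tip [ 0.61521267 -0.10295033  0.251     ]
clamp [0.72079895 0.00783496 0.266     ] [ 0.73476062 -0.09907956  0.266     ]
rail [0.70222906 0.15237667 0.266     ] [ 0.75510346 -0.2273283   0.266     ]
---
o [0.4259 0.0182] yaw 18.46 res mm [[-0.4, -1.1], [-0.5, 0.4], [0.3, 1.0], [0.5, -0.2]]
o [0.4258 0.0182] yaw 18.46 res mm [[-0.5, -1.5], [-0.8, 0.6], [0.5, 1.4], [0.9, -0.5]]
knob [0.42535197 0.01798525 0.066     ]
o [ 0.4395 -0.2827] yaw -13.83 res mm [[-0.1, 0.0], [0.2, -0.3], [0.2, -0.1], [-0.2, 0.4]]
```

{"fn": "carry_out", "kwargs": {"steps": [[-0.09,0.97,-0.3,0,0,0,-0.3],[-0.09,0.97,-0.7,0,0,0,-0.3],[0,0,-1,0,0,0,-0.3],[0,0,-1,0,0,0,-0.3],[0,0,-1,0,0,0,-0.3],[0,0,-1,0,0,0,-0.3],[0,0,-0.8,0,0,0,-0.3],[0,0,0,0,0,0,-0.3]]}}

```text
t: 45.0
position: [0.425, 0.0181, 0.0457]
tcp_rot: [-3.139, -0.0, 1.717]
contact_force: [-0.3, 0.3, 1.5]
finger_gap: 0.0555
```

{"fn": "carry_out", "kwargs": {"steps": [[0,0,-0.35,0,0,0,-0.3],[0,0,0,0,0,0,-0.3],[0,0,0,0,0,0,1],[0,0,0,0,0,0,1],[0,0,0,0,0,0,1],[0,0,0,0,0,0,1],[0,0,0,0,0,0,1],[0,0,0,0,0,0,1]]}}

```text
t: 46.0
position: [0.4256, 0.018, 0.0336]
tcp_rot: [3.14, 0.0, 1.717]
contact_force: [-2.3, 0.7, 8.9]
finger_gap: 0.0203
```

{"fn": "carry_out", "kwargs": {"steps": [[0,0,0.3,0,0,0,1],[0,0,0.7,0,0,0,1],[0,0,0.8,0,0,0,1],[0,0,0.8,0,0,0,1],[0,0,0.8,0,0,-0.1,1],[0,0,0.8,0,0,-0.15,1],[0,-0.5,0,0,0,-0.15,1],[0,-0.8,0,0,0,-0.15,1]]}}

```text
t: 47.0
position: [0.4253, -0.0342, 0.2022]
tcp_rot: [3.14, -0.0, 1.428]
contact_force: [-0.1, -0.6, -0.9]
finger_gap: 0.0205
```

{"fn": "carry_out", "kwargs": {"steps": [[0.07,-0.9,0,0,0,-0.15,1],[0.07,-0.9,0,0,0,-0.15,1],[0.07,-0.9,0,0,0,-0.15,1],[0.07,-0.9,0,0,0,-0.07,1],[0.07,-0.9,0,0,0,0,1],[0,-0.8,0,0,0,0,1],[0,-0.5,0,0,0,0,1],[0,-0.3,0,0,0,0,1]]}}

```text
t: 48.0
position: [0.439, -0.2786, 0.2012]
tcp_rot: [3.142, -0.0, 1.156]
contact_force: [-0.5, 0.1, -1.4]
finger_gap: 0.0206
```

{"fn": "carry_out", "kwargs": {"steps": [[0.02,-0.125,0,0,0,0,1],[0,0,0,0,0,0,1],[0,0,0,0,0,0,1],[0,0,0,0,0,0,1],[0,0,0,0,0,0,1],[0,0,0,0,0,0,1],[0,0,0,0,0,0,1],[0,0,0,0,0,0,1]]}}

```text
t: 49.0
position: [0.4399, -0.283, 0.2009]
tcp_rot: [-3.142, -0.0, 1.156]
contact_force: [0.3, 0.2, -1.2]
finger_gap: 0.0205
```

```bash
python3 - <<'E'
from h import *
st(); c,im=snap('wrist','w15',scale=1.42)
E
```

```text
{'t': 49.0, 'q': [-0.5717, 0.2676, -0.0405, 1.2628, 0.0, 1.4136], 'position': [0.4399, -0.283, 0.2009], 'tcp_rot': [-3.1415, -0.0, 1.1563], 'contact_force': [0.3055, 0.229, -1.1691], 'finger_gap': 0.0205}
```

View pics/w15.png

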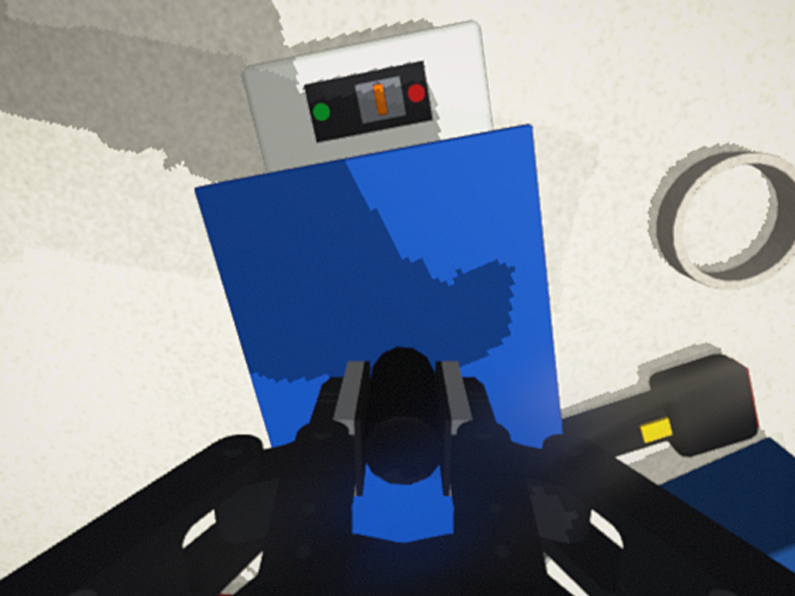

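The far cover edge runs (196,187)–(532,125), parallel to the incubator's edge (245,68)–(478,22). I'll check its alignment numerically.

```bash
python3 - <<'E'
from h import *
d=np.load('pics/w15.npz'); c={'K':d['K'],'view':d['view']}
Q=lambda u,v,z: ray(c,((u-.7)/1.42,(v-.7)/1.42),z)[:2]
th=np.radians(-13.5);R=np.array([[np.cos(th),-np.sin(th)],[np.sin(th),np.cos(th)]]);o=np.array([.4402,-.2828])
a,b=[R.T@(Q(*p,.187)-o) for p in((196,187),(532,125))]; print('cover corners local',a,b,'yaw err',np.degrees(np.arctan2(-(a-b)[1]*-1,-(a-b)[0])))
for p in((321,112),(416,93)): print('dots',R.T@(Q(*p,.08)-o))
for p in((245,68),(478,22)): print('box corner',R.T@(Q(*p,.08)-o))
E
```

```text
cover corners local [-0.05278629  0.07309925] [0.05189263 0.07262946] yaw err 0.2571364722487616
dots [-0.02482579  0.09644424]
dots [0.02353154 0.09666074]
box corner [-0.05682243  0.12280702]
box corner [0.05803806 0.12241801]
```

Aligned within 1 mm and 0.3°. Lower.

{"fn": "carry_out", "kwargs": {"steps": [[0,0.02,-0.3,0,0,0,1],[0,0,-0.5,0,0,0,1],[0,0,-0.5,0,0,0,1],[0,0,-0.4,0,0,0,1],[0,0,-0.2,0,0,0,1],[0,0,-0.15,0,0,0,1],[0,0,-0.05,0,0,0,1],[0,0,0,0,0,0,1]]}}

```text
t: 50.05
position: [0.4401, -0.2823, 0.1171]
tcp_rot: [3.141, 0.0, 1.156]
contact_force: [0.9, 0.9, -0.7]
finger_gap: 0.0205
```

{"fn": "carry_out", "kwargs": {"steps": [[0,0,-0.05,0,0,0,1],[0,0,-0.03,0,0,0,1],[0,0,0,0,0,0,1],[0,0,0,0,0,0,1],[0,0,0,0,0,0,1],[0,0,0,0,0,0,1],[0,0,0,0,0,0,1],[0,0,0,0,0,0,1]]}}

```text
t: 51.05
position: [0.44, -0.2822, 0.1137]
tcp_rot: [3.142, -0.0, 1.156]
contact_force: [-1.4, 0.6, -0.5]
finger_gap: 0.0203
```

{"fn": "carry_out", "kwargs": {"steps": [[0,0,-0.03,0,0,0,1],[0,0,0,0,0,0,1],[0,0,0,0,0,0,0.5],[0,0,0,0,0,0,0],[0,0,0,0,0,0,0],[0,0,0.5,0,0,0,0],[0,0,1,0,0,0,0],[0,0,1,0,0,0,0]]}}

```text
t: 52.05
position: [0.4397, -0.2821, 0.2135]
tcp_rot: [-3.141, -0.0, 1.156]
contact_force: [0.3, -0.8, 0.7]
finger_gap: 0.0429
```

{"fn": "carry_out", "kwargs": {"steps": [[0,-0.5,1,0,0,0,0],[0,-1,1,0,0,0,0],[-0.3,-1,0,0,0,0,0],[-0.3,-1,0,0,0,0,0],[-0.3,0,0,0,0,0,0],[0,0,0,0,0,0,0],[0,0,0,0,0,0,0],[0,0,0,0,0,0,0]]}}

```text
t: 53.05
position: [0.4045, -0.4215, 0.2927]
tcp_rot: [3.141, 0.0, 1.158]
contact_force: [0.3, 0.1, 0.1]
finger_gap: 0.043
```

```bash
python3 - <<'E'
from h import *
st(); snap('scene','s16'); snap('top','t16'); snap('wrist','w16')
im=np.load('pics/s16.npz')['im']; t=np.load('pics/t16.npz')['im']; w=np.load('pics/w16.npz')['im']
a=cv2.resize(im[150:290,90:370],(800,400),interpolation=cv2.INTER_CUBIC); b=cv2.resize(w,(267,200)); e=cv2.resize(t[110:260,150:420],(533,200))
cv2.imwrite('pics/f16.png',np.vstack([a,np.hstack([b,e])]))
E
```

```text
{'t': 53.05, 'q': [-0.806, 0.4008, 0.3773, 1.547, 0.0001, 1.178], 'position': [0.4045, -0.4215, 0.2927], 'tcp_rot': [3.1413, 0.0, 1.1575], 'contact_force': [0.3049, 0.0774, 0.0537], 'finger_gap': 0.043}
```

View pics/f16.png

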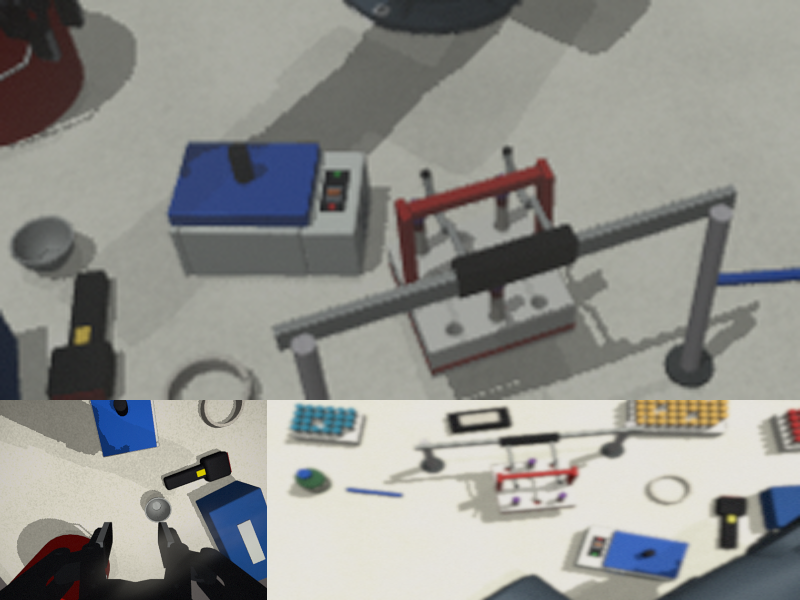

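The cover sits flat and square on the incubator (corners around (185,145), (322,145), (310,222), (170,222)). The carrier hangs level on both prongs, and the bystanders are unmoved. Handing in.

```bash
python3 -c "
from rig import job_done; print(job_done())"
```

```text
the job is handed in; nothing more can be done
None
```

The job is done and handed in at about 53 s of the 210 s; no verdict was given.

- **Switch:** I slid it to off first. The images show the ridge moved about 11.6 mm, to the red-dot end.
- **Tubes:** Only three tubes were present. All three went into the carrier on the counter. Closed fingers lowered to 1–3 mm above the expected cap tops met nothing, so I took them as fully down. I never pressed on a cap.
- **Carrier:** It hangs on both prongs. The force reading showed the hook taking the load, and after release the wrist and scene images showed it level with all three tubes in.
- **Cover:** Just before lowering it was within 1 mm and 0.3° of the block. It came down at the expected height, and the last picture shows it flat and square.

The bystanders look unmoved in the last picture. I did not measure them or the seated cover again. Neither the cover nor the carrier had been knocked aside when I checked them. No check failed; the top and wrist cameras disagreed by up to about 3 mm on the carrier position, and I used the wrist view.

I viewed 15 or 16 pictures, one or two over the 14 budgeted.

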